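# Slide a steel plate off the planing board and set it in the drilling jig

## Robot

A 6-joint arm with a two-finger parallel gripper is mounted at the origin on the work surface. World frame = base frame: x ahead of the robot, y to its left, z up, the work surface at z = 0. Lengths are in m, angles in rad, forces in N, time in s.
With the tool pointing down it reaches from about 0.35 to 0.975 m from the base axis. Payload 7.1 kg.
Tool frame: the origin (TCP) lies on the centre line of the jaws, within the pads' length; the fingertips stand 25 mm ahead of it and the grasp point (between the pads) lies 6 mm ahead of it; x points along the fingers, z is the direction in which the jaws open and shut, and the axes are right-handed (so a half turn about x gives the same grasp; the last joint's range is limited). The gripper opens to 88 mm and grips with 3 to 60 N. Pads are 20 mm wide; open, the fingers measure 115 mm over their backs; the gripper's body (75 mm by 178 mm) begins 61 mm behind the grasp point.
Start: joints at [1.284, 0.423, 1.63, -0, 1.089, -0.019], TCP at [0.165, 0.603, 0.248] pointing down, gripper open.
Joint ranges: [-3, 3], [-0.9, 2.11], [0.09, 2.58], [-1.31, 4.45], [0.11, 2.69], [-2.54, 2.54]. Speed limits (rad/s): [2.39, 2.39, 3.01, 3.14, 3.14, 3.14].

## Interface

Orientations are given as a unit quaternion [w, x, y, z].
In Python, from bench import arm, cams gives the robot as it stands.
- The arm moves only by the shell command python3 -m creep 'ROWS' [FORCE]. ROWS is a JSON object of lists of equal length, an entry for each row: "jaw": the closure, from 0 (fully open) to 1 (shut); "slide": the shift along the tool's x, y, z in mm, a list of three; "delta_rot": the turn, a rotation vector about the tool's x, y, z in rad, a list of three. In form: {"jaw": [jaw, ...], "slide": [[dx, dy, dz], ...], "delta_rot": [[rx, ry, rz], ...]}. A call has 1 to 12 rows; each row shifts and turns the commanded pose from where the row before left it, along the tool's axes as they then stand; what a row does not reach is not made up. A row lasts 1/8 s, in which the tool goes at most 62.5 mm and 10.7 degrees, less where a joint would pass 70% of its speed; a pose out of reach is approached as far as the arm can. A call is refused whole if a number of a shift passes 62.5 or a number of a turn 0.188, either way. A call with a gripper value outside its range is refused whole. The fingers move at their own pace and stop on an object; FORCE is the grip in N (left out, the last holds). Time passes only in rows, so rows that do not move let the fingers close. It gives the time, the measured TCP pose, the force and the opening at its end, in the units of the state.
- arm.sense(): the state, without advancing time (a new reading comes with each control period).
- cams.get_image(name): name is "scene" or "top" or "wrist"; returns (picture, depth): 400x640x3 uint8, red, green, blue; 400x640 float32, m along the optical axis (not along the pixel's ray), 0 where there is no reading.
- cams.camera_model(name): a dict with "camera_matrix" (3x3 intrinsics, pixels), "R" (3x3) and "t" (3): a world point X has camera coordinates R X + t. Camera axes: x right, y down, z forward; pixel columns grow to the right and rows downward; lengths in m; the calibration is good to about 2 mm. A picture is of the moment at which its call begins: read the wrist's pose just before it. camera_model takes no time and is no camera call; for the wrist camera it gives the pose at the moment of the call.
- arm.job_done(): hands the job in, once; it reports no verdict.
The state is a dict: "clock": time; "joint_pos": joint angles; "joint_vel": joint speeds; "joint_efforts": joint torques, N m; "ee_pos": TCP position; "orientation": TCP orientation; "wrist_force": force on the tool from outside, world axes, zero at the start; "ft_torque": the same for the moment, N m; "grip_width": finger opening in m.
Only numpy, scipy, OpenCV 4.12 (cv2) and the standard library are available. Lean on these libraries where they do the work, as an engineer would, in place of code of your own. Each camera call takes 0.05 s, during which the arm holds its last target.

## Task

Press lightly on the flat steel joining plate and slide it along the planing board, away from the stop strip, until it overhangs the board's open edge far enough to take hold of; then pick it up by the overhanging end. Lay it flat in the channel of the drilling jig and push it gently home against the stop screw, its held end still sticking out of the jig, and let go. Work with a light hand, so that the steel never scores the board or strains the jig, and leave everything else where it lies.

Things in the scene. Friction and masses are not known exactly. Their poses are not given: they have to be found in the camera images.
- plate: Flat steel joining plate, 180 x 40 x 3 mm, about 170 g, four countersunk holes. Origin: centre of its underside; x along its length, y across, z up. It starts flat on the planing board, its +x end towards the open edge, its rear (-x) end 3 to 11 mm off the stop strip (no room for a finger behind it); too thin to be picked up while it lies flat.
- plate_front (a point): Middle of the plate's +x end face, 90 mm from its centre, at mid thickness; axes as the plate's. The plate slides easily (friction on the board about 0.35; finger pads grip it better): a light press of 5 to 10 N on its top drags it along. Come down slowly and watch the force: a millimetre too deep, or meeting it at speed, presses far too hard.
- board: Planing board, fixed: plywood top 270 (x) x 280 (y) mm on two bearers. Origin: 45 mm straight below the middle of its top surface, within 4 mm of the bench top (the height differs from time to time); x points to its open edge at x = 135 mm; z up. A stop strip, 12 mm above the top, runs along the rear edge from x = -135 to -107 mm. The plate may press on it with at most 35 N.
- board_edge (a point): Middle of the top of the planing board's open edge: x = 135, y = 0, z = 45 mm in the board's frame, axes as the board's. Beyond and below this edge the space is free down to the bench.
- plate_rear (a point): Middle of the plate's rear (-x) end face, 90 mm from its centre, at mid thickness; axes as the plate's. This end goes first into the jig. While the plate is held by its other end it sags about 1 degree, so this end hangs some 2 mm low, touches down first and drags if pressed.
- jig: Drilling jig, fixed: wooden base 84 mm wide, its floor 42 mm above the origin, which lies within 4 mm of the bench top (it differs); x along the channel to its open end at x = 142 mm, y across, z up. Two aluminium guide strips, 6 mm high, run from x = 10 to 142 mm; the channel between them is 44 mm wide, middle at y = 0. A hold-down clamp stands at x = -110, y = -75 to 15 mm, up to 175 mm high.
- jig_mouth (a point): Middle of the channel's floor at its open end: x = 142, y = 0, z = 42 mm in the jig's frame; axes as the jig's. A plate in place lies flat on the floor, underside at z = 0 here, its centre 10 to 45 mm inside (x = -45 to -10 mm, as the stop screw is set), and sticks out 45 to 80 mm past the end. The plate may press on the jig with at most 35 N.
- stop: Stop of the jig: a steel angle on the floor at the channel's inner end, with a locked stop screw, 10 mm thick, along the channel towards the open end. Origin: foot of the angle's front face, mid width, at x = -25, z = 42 mm in the jig's frame, axes as the jig's. The screw's flat tip stands 32 to 67 mm in front of it: its setting differs and is not measured, so feel for it. It does not give; push on it with at most 15 N, so go slowly.
- pencil: Bystander: flat carpenter's pencil, 180 x 13 x 8 mm, on the planing board at its +y side, along x. Origin: underside.
- chisel: Bystander: bevel chisel, 260 mm long, 30 mm high, on the bench between the planing board and the jig. Origin: underside.
- paring_chisel: Bystander: narrow chisel, 280 mm long, on the bench to the left. Origin: underside.
- mallet: Bystander: wooden mallet, 305 mm long, head 125 x 70 x 58 mm, on the bench to the left. Origin: underside.
- screw_jar: Bystander: clear jar with a steel cap, 68 mm across, 75 mm tall. Origin: centre of its underside.
- tape_measure: Bystander: grey tape measure, 70 x 38 x 64 mm. Origin: centre of its underside.
- sanding_block: Bystander: cork sanding block, 110 x 60 x 30 mm. Origin: centre of its underside.
- offcut: Bystander: pine offcut with two round holes, 200 x 75 x 20 mm, on the bench to the right. Origin: centre of its underside.

How it is judged:
By the outcome, as a careful person would: the job done as asked, in the order asked, and still so for the second after the job is handed in, with the robot touching nothing.
It also fails if it takes over 72 s, if anything falls off the work surface, if the arm or the gripper's body presses on something with over 40 N, if the wrist force passes 120 N, or if a joint passes its speed limit or range.

## Working session

There is one attempt and no reset: what is moved stays moved. The work goes in short steps, Python scripts to look and compute and a shell command to move; the robot and the scene stay as the last step left them, time stands still between calls to the robot, and variables do not carry over. Pictures are saved under pics/ and viewed, and the job is handed in when it is done.

```bash
ls; mkdir -p pics
python3 - <<'E'
from bench import arm,cams
import cv2,numpy as np
s=arm.sense();print({k:np.round(v,3).tolist() for k,v in s.items()})
for n in["top","scene"]:
    p,d=cams.get_image(n);cv2.imwrite(f"pics/{n}0.png",p[:,:,::-1]);np.save(f"pics/{n}0.npy",d)
    m=cams.camera_model(n);print(n,{k:np.round(v,4).tolist() for k,v in m.items()})
E
```

```text
pics
{'clock': 0.0, 'joint_pos': [1.284, 0.424, 1.631, 0.0, 1.089, -0.019], 'joint_vel': [-0.0, -0.002, -0.001, -0.0, 0.001, 0.0], 'joint_efforts': [0.0, -54.462, -27.367, 0.064, 0.023, -0.0], 'ee_pos': [0.165, 0.602, 0.247], 'orientation': [0.562, -0.429, 0.563, 0.428], 'wrist_force': [0.045, -0.007, -0.511], 'ft_torque': [0.007, 0.005, -0.004], 'grip_width': 0.088}
top {'camera_matrix': [[491.3173, 0.0, 316.7855], [0.0, 491.3173, 202.0185], [0.0, 0.0, 1.0]], 'R': [[-0.0149, -0.9999, -0.0017], [-0.9942, 0.015, -0.1062], [0.1063, 0.0001, -0.9943]], 't': [-0.0289, 0.5768, 1.4164]}
scene {'camera_matrix': [[439.8812, 0.0, 324.3088], [0.0, 439.8812, 203.2569], [0.0, 0.0, 1.0]], 'R': [[0.7154, 0.6987, -0.008], [0.365, -0.3835, -0.8484], [-0.5958, 0.604, -0.5294]], 't': [-0.3938, -0.1699, 2.0343]}
```

View pics/top0.png

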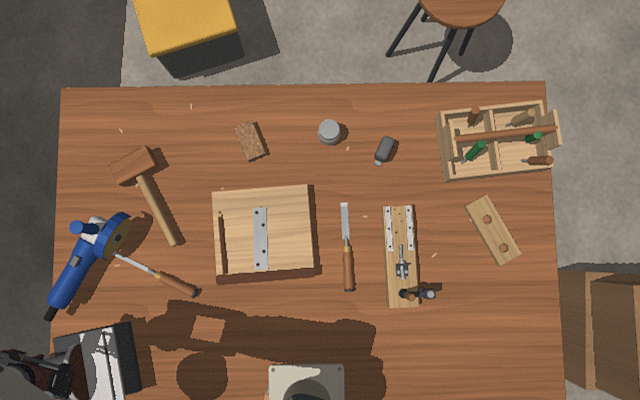

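View pics/scene0.png

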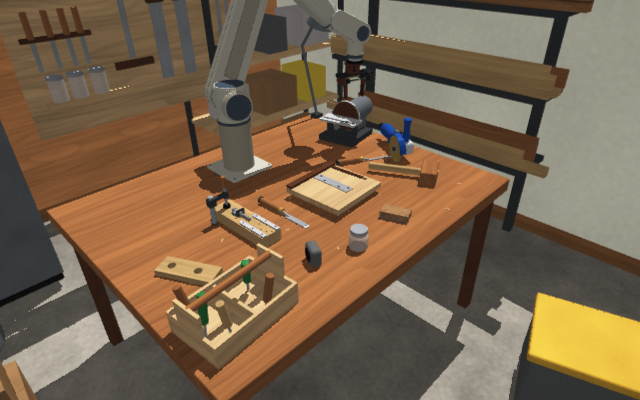

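```bash
cat > h.py <<'E'
import numpy as np,cv2
from bench import arm,cams
from scipy.spatial.transform import Rotation as Ro
def Rq(q): return Ro.from_quat([q[1],q[2],q[3],q[0]]).as_matrix()
def cast(m,uv,z):
    K,R,t=map(np.array,(m["camera_matrix"],m["R"],m["t"]))
    uv=np.atleast_2d(uv).astype(float)
    r=np.c_[uv,np.ones(len(uv))]@np.linalg.inv(K).T@R
    c=-R.T@t
    return c+r*((z-c[2])/r[:,2])[:,None]
def cloud(m,d):
    K,R,t=map(np.array,(m["camera_matrix"],m["R"],m["t"]))
    v,u=np.mgrid[:d.shape[0],:d.shape[1]]
    p=np.stack([u,v,np.ones_like(u)],-1)@np.linalg.inv(K).T*d[...,None]
    return (p-t)@R
def proj(m,X):
    K,R,t=map(np.array,(m["camera_matrix"],m["R"],m["t"]))
    p=(np.atleast_2d(X)@R.T+t)@K.T; return p[:,:2]/p[:,2:]
def st():
    s=arm.sense();print("t",round(s["clock"],2),"tcp",np.round(s["ee_pos"],4),"F",np.round(s["wrist_force"],1),"M",np.round(s["ft_torque"],2),"w",round(s["grip_width"],4))
    print(np.round(Rq(s["orientation"]),3).tolist());return s
def snap(n,name):
    m=cams.camera_model(n);p,d=cams.get_image(n);cv2.imwrite(f"pics/{name}.png",p[:,:,::-1]);np.save(f"pics/{name}.npy",d);np.save(f"pics/{name}_m.npy",m,allow_pickle=True);return m,p,d
E
python3 - <<'E'
from h import *
s=st()
m=cams.camera_model("top");d=np.load("pics/top0.npy");P=cloud(m,d)
for u,v in [(261,240),(240,240),(290,240),(265,195),(401,225),(389,230),(412,230),(401,275),(265,278),(360,230),(330,320)]:
    a=P[v-1:v+2,u-1:u+2].reshape(-1,3);print((u,v),np.round(np.median(a,0),4))
im=cv2.imread("pics/top0.png");c=im[175:315,200:450]
cv2.imwrite("pics/c.png",cv2.resize(c,None,fx=3.2,fy=3.2,interpolation=cv2.INTER_CUBIC))
E
```

```text
t 0.1 tcp [0.1652 0.6023 0.247 ] F [ 0.6 -1.  -0.5] M [ 0.   -0.04  0.03] w 0.088
[[-0.0, -0.964, 0.265], [-0.001, 0.265, 0.964], [-1.0, 0.0, -0.001]]
(261, 240) [0.4667 0.1257 0.0483]
(240, 240) [0.4677 0.1865 0.0441]
(290, 240) [0.4654 0.0416 0.0452]
(265, 195) [0.5977 0.1133 0.0465]
(401, 225) [ 0.5043 -0.2816  0.0434]
(389, 230) [ 0.49   -0.2451  0.048 ]
(412, 230) [ 0.4893 -0.313   0.0403]
(401, 275) [ 0.3612 -0.2742  0.0551]
(265, 278) [0.3583 0.1132 0.0553]
(360, 230) [ 0.4936 -0.1652 -0.0005]
(330, 320) [ 0.231  -0.0711  0.0009]
```

View pics/c.png

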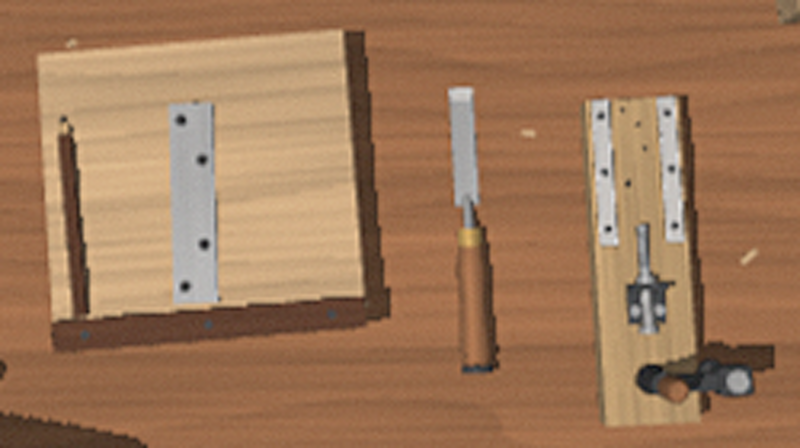

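Run:
```python
from h import *
m=cams.camera_model("top")
f=lambda L:np.array([[200+(x+.5)/3.2-.5,175+(y+.5)/3.2-.5] for x,y in L])
pl=cast(m,f([(168.5,103),(213,102),(217,300),(173,302)]),.048);print("plate\n",np.round(pl,4))
bd=cast(m,f([(38,57),(345,30),(363,298)]),.0455);print("board\n",np.round(bd,4))
jg=cast(m,f([(590,99),(680,96)]),.045);print("jig mouth\n",np.round(jg,4))
g=cast(m,f([(590,99),(610,245),(680,96),(685,240)]),.047);print(np.round(g,4))
c=pl.mean(0);ax=(pl[0]+pl[1]-pl[2]-pl[3]);print(c,np.degrees(np.arctan2(ax[1],ax[0])))
a=bd[1]-bd[0];print("board yaw",np.degrees(np.arctan2(a[0],-a[1])))
a=g[0]+g[2]-g[1]-g[3];print("jig yaw",np.degrees(np.arctan2(a[1],a[0])))
```

```text
plate
 [[0.5632 0.1502 0.048 ]
 [0.5635 0.1097 0.048 ]
 [0.3851 0.1068 0.048 ]
 [0.3839 0.1463 0.048 ]]
board
 [[ 0.6074  0.2696  0.0455]
 [ 0.6281 -0.011   0.0455]
 [ 0.3848 -0.0241  0.0455]]
jig mouth
 [[ 0.5614 -0.2332  0.045 ]
 [ 0.5629 -0.3152  0.045 ]]
[[ 0.5612 -0.2329  0.047 ]
 [ 0.4289 -0.2471  0.047 ]
 [ 0.5627 -0.3148  0.047 ]
 [ 0.4323 -0.3147  0.047 ]]
[0.47390039 0.12824588 0.048     ] 1.0809814003279121
board yaw 4.208926454603713
jig yaw 3.048562728932772
```

```bash
python3 -m creep '{"jaw":[1,1,1,1,1,1,1,1,1,1,1,1],"slide":[[0,0,0],[0,0,0],[0,-30,-48],[0,-30,-48],[0,-30,-48],[0,-30,-48],[0,-30,-48],[0,-30,-48],[0,-30,-48],[0,-30,-48],[0,-30,-48],[0,-30,-48]],"delta_rot":[[-0.143,0,0],[-0.143,0,0],[0,0,0],[0,0,0],[0,0,0],[0,0,0],[0,0,0],[0,0,0],[0,0,0],[0,0,0],[0,0,0],[0,0,0]]}' 20
python3 - <<'E'
from h import *
st();m,p,d=snap("wrist","w1");print({k:np.round(v,3).tolist() for k,v in m.items()})
E
```

```text
clock: 1.6
ee_pos: [0.4747, 0.1265, 0.2476]
orientation: [0.495, -0.504, 0.495, 0.505]
wrist_force: [-0.8, 1.3, -0.3]
grip_width: 0.0002
t 1.6 tcp [0.4747 0.1265 0.2476] F [-0.8  1.3 -0.3] M [-0.07 -0.01 -0.06] w 0.0002
[[-0.0, -1.0, -0.018], [0.0, -0.018, 1.0], [-1.0, 0.0, 0.0]]
{'camera_matrix': [[326.456, 0.0, 324.803], [0.0, 326.456, 202.572], [0.0, 0.0, 1.0]], 'R': [[-0.018, 1.0, 0.0], [0.966, 0.018, 0.26], [0.26, 0.005, -0.966]], 't': [-0.117, -0.492, 0.266]}
```

View pics/w1.png

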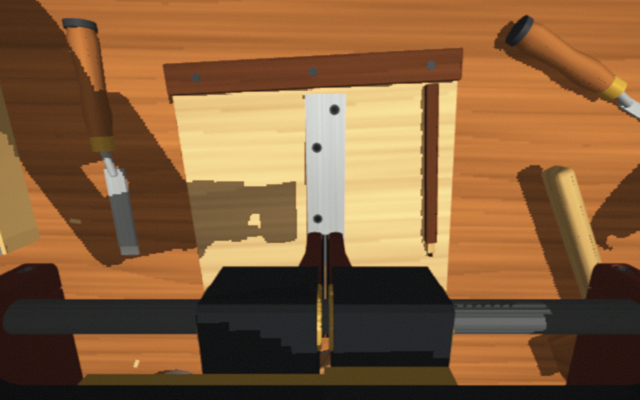

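Run:
```python
from h import *
im=cv2.imread("pics/w1.png");m=np.load("pics/w1_m.npy",allow_pickle=True).item();d=np.load("pics/w1.npy")
hsv=cv2.cvtColor(im,cv2.COLOR_BGR2HSV)
mask=((hsv[...,1]<45)&(hsv[...,2]>120)).astype(np.uint8)
roi=np.zeros_like(mask);roi[85:232,285:370]=1;mask&=roi
L=[];Rr=[]
for v in range(100,230,3):
    u=np.where(mask[v])[0]
    if len(u)>10:L.append((u.min()-.5,v));Rr.append((u.max()+.5,v))
rows=np.where(mask.sum(1)>10)[0];print("rear row",rows.min())
P=cloud(m,d)
for u,v in [(326,180),(270,120),(390,120),(200,150)]: print((u,v),np.round(np.median(P[v-2:v+3,u-2:u+3].reshape(-1,3),0),4))
z=.048
A=cast(m,L,z);B=cast(m,Rr,z)
for Q in(A,B):
    k=np.polyfit(Q[:,0],Q[:,1],1);print("edge y at x=.47:",np.polyval(k,.47),"yaw",np.degrees(np.arctan(k[0])))
print("rear",cast(m,[(325,rows.min()-.5)],z))
print("strip face", cast(m,[(200,94),(300,90),(420,84)],.045))
print("board sides",cast(m,[(177,110),(202,290),(457,90),(449,270)],.045))
```

```text
rear row 94
(326, 180) [0.469  0.127  0.0495]
(270, 120) [0.4093 0.0695 0.0466]
(390, 120) [0.4071 0.1901 0.0464]
(200, 150) [ 0.4406 -0.0032  0.0464]
edge y at x=.47: 0.10637105621473067 yaw 1.3568406338115668
edge y at x=.47: 0.14599667978822936 yaw 1.181200914297515
rear [[0.38308042 0.12434898 0.048     ]]
strip face [[0.38564207 0.00064096 0.045     ]
 [0.38007219 0.09961754 0.045     ]
 [0.37232029 0.21751105 0.045     ]]
board sides [[ 0.40132894 -0.02363295  0.045     ]
 [ 0.60245924 -0.01455295  0.045     ]
 [ 0.377228    0.25455159  0.045     ]
 [ 0.5717824   0.26947241  0.045     ]]
```

```bash
python3 -m creep '{"jaw":[1,1,1,1,1,1,1,1],"slide":[[35,0,0],[40,0,0],[40,0,0],[25,0,0],[15,0,0],[8,0,0],[0,0,0],[0,0,0]],"delta_rot":[[0,0,0],[0,0,0],[0,0,0],[0,0,0],[0,0,0],[0,0,0],[0,0,0],[0,0,0]]}'
```

```text
clock: 2.65
ee_pos: [0.4746, 0.1284, 0.0854]
orientation: [-0.496, 0.505, -0.495, -0.504]
wrist_force: [-0.1, 0.1, 0.4]
grip_width: 0.0008
```

```bash
python3 -m creep '{"jaw":[1,1,1,1,1,1,1,1],"slide":[[2,0,0],[2,0,0],[1,0,0],[1,0,0],[1,0,0],[0.5,0,0],[0.5,0,0],[0,0,0]],"delta_rot":[[0,0,0],[0,0,0],[0,0,0],[0,0,0],[0,0,0],[0,0,0],[0,0,0],[0,0,0]]}'
python3 -m creep '{"jaw":[1,1,1],"slide":[[0.5,0,0],[0.5,0,0],[0,0,0]],"delta_rot":[[0,0,0],[0,0,0],[0,0,0]]}'
```

```text
clock: 3.65
ee_pos: [0.474, 0.1283, 0.0766]
orientation: [0.495, -0.505, 0.495, 0.505]
wrist_force: [-0.2, 0.6, -0.6]
grip_width: 0.0005
clock: 4.03
ee_pos: [0.474, 0.1283, 0.0756]
orientation: [0.495, -0.505, 0.495, 0.505]
wrist_force: [0.1, 0.4, -0.4]
grip_width: 0.0007
```

```bash
for i in 1 2 3; do python3 -m creep '{"jaw":[1,1],"slide":[[0.3,0,0],[0,0,0]],"delta_rot":[[0,0,0],[0,0,0]]}' | egrep 'clock|pos|force'; done
```

```text
clock: 4.28
ee_pos: [0.474, 0.1282, 0.0753]
wrist_force: [0.8, -0.3, -0.6]
clock: 4.53
ee_pos: [0.474, 0.1283, 0.075]
wrist_force: [-0.3, 0.8, 0.7]
clock: 4.78
ee_pos: [0.474, 0.1282, 0.0747]
wrist_force: [-0.4, -0.2, 0.3]
```

```bash
python3 -m creep '{"jaw":[1,1],"slide":[[0.3,0,0],[0,0,0]],"delta_rot":[[0,0,0],[0,0,0]]}'
```

```text
clock: 5.03
ee_pos: [0.474, 0.1282, 0.0745]
orientation: [0.495, -0.505, 0.495, 0.505]
wrist_force: [0.3, -0.5, -1.0]
grip_width: 0.0001
```

```bash
python3 -m creep '{"jaw":[1,1],"slide":[[0.3,0,0],[0,0,0]],"delta_rot":[[0,0,0],[0,0,0]]}'
```

```text
clock: 5.28
ee_pos: [0.474, 0.1283, 0.0743]
orientation: [-0.495, 0.505, -0.495, -0.505]
wrist_force: [0.1, -0.4, 2.2]
grip_width: 0.0006
```

```bash
python3 -m creep '{"jaw":[1,1],"slide":[[0.2,0,0],[0,0,0]],"delta_rot":[[0,0,0],[0,0,0]]}'
```

```text
clock: 5.52
ee_pos: [0.4741, 0.1283, 0.0743]
orientation: [-0.495, 0.505, -0.495, -0.505]
wrist_force: [-0.8, -1.0, 5.8]
grip_width: 0.0008
```

```bash
python3 -m creep '{"jaw":[1,1],"slide":[[0.2,0,0],[0,0,0]],"delta_rot":[[0,0,0],[0,0,0]]}'
```

```text
clock: 5.78
ee_pos: [0.4741, 0.1283, 0.0742]
orientation: [-0.495, 0.505, -0.495, -0.504]
wrist_force: [-1.4, -0.0, 8.6]
grip_width: 0.0003
```

```bash
python3 -m creep '{"jaw":[1,1,1,1,1,1],"slide":[[0,-1,0],[0,-2,0],[0,-2,0],[0,-2,0],[0,-2,0],[0,-1,0]],"delta_rot":[[0,0,0],[0,0,0],[0,0,0],[0,0,0],[0,0,0],[0,0,0]]}'
```

```text
clock: 6.52
ee_pos: [0.4836, 0.1284, 0.0742]
orientation: [0.495, -0.504, 0.496, 0.505]
wrist_force: [-4.5, -0.5, 10.8]
grip_width: 0.0005
```

```bash
python3 -m creep '{"jaw":[1,1,1,1,1,1,1,1],"slide":[[-0.15,-2,0],[0,-3,0],[0,-3,0],[0,-3,0],[0,-3,0],[0,-3,0],[0,-2,0],[0,-1,0]],"delta_rot":[[0,0,0],[0,0,0],[0,0,0],[0,0,0],[0,0,0],[0,0,0],[0,0,0],[0,0,0]]}'
python3 - <<'E'
from h import *
snap("top","t2");im=cv2.imread("pics/t2.png");cv2.imwrite("pics/c2.png",cv2.resize(im[175:315,200:450],None,fx=3.2,fy=3.2,interpolation=cv2.INTER_CUBIC))
E
```

```text
clock: 7.52
ee_pos: [0.5037, 0.1288, 0.0742]
orientation: [0.495, -0.504, 0.496, 0.505]
wrist_force: [-3.0, -0.7, 8.1]
grip_width: 0.0003
```

View pics/c2.png

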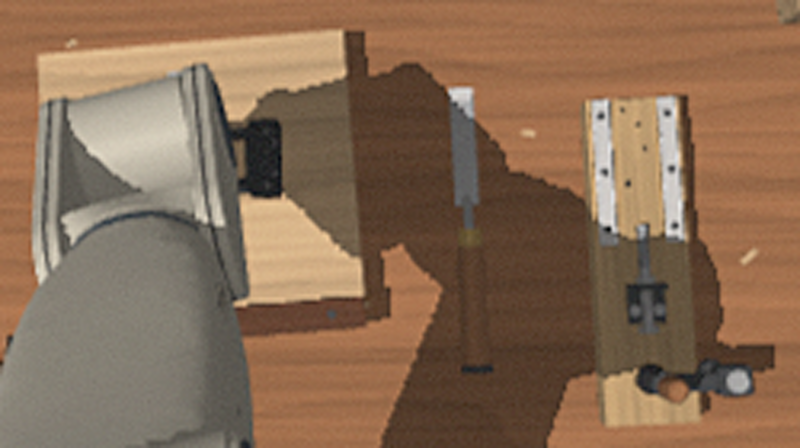

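```bash
python3 -m creep '{"jaw":[1,1,1,1,1,1,1,1,1],"slide":[[0,-2,0],[0,-3,0],[0,-3,0],[0,-3,0],[0,-3,0],[0,-3,0],[0,-3,0],[0,-3,0],[0,-2,0]],"delta_rot":[[0,0,0],[0,0,0],[0,0,0],[0,0,0],[0,0,0],[0,0,0],[0,0,0],[0,0,0],[0,0,0]]}'
```

```text
clock: 8.7
ee_pos: [0.5287, 0.1293, 0.0742]
orientation: [0.495, -0.504, 0.496, 0.505]
wrist_force: [-3.5, -0.4, 7.1]
grip_width: 0.0003
```

```bash
python3 -m creep '{"jaw":[1,1,1,1,1,1,1,1,1],"slide":[[0,-2,0],[0,-3,0],[0,-3,0],[0,-3,0],[0,-3,0],[0,-3,0],[0,-3,0],[0,-3,0],[0,-2,0]],"delta_rot":[[0,0,0],[0,0,0],[0,0,0],[0,0,0],[0,0,0],[0,0,0],[0,0,0],[0,0,0],[0,0,0]]}'
```

```text
clock: 9.82
ee_pos: [0.5538, 0.1297, 0.0743]
orientation: [0.495, -0.504, 0.496, 0.505]
wrist_force: [-2.2, 0.8, 8.1]
grip_width: 0.0004
```

Run:
```python
from h import *
st();snap("wrist","w3")
```

```text
t 9.82 tcp [0.5538 0.1297 0.0743] F [-2.2  0.8  8.1] M [0.01 0.51 0.01] w 0.0004
[[-0.001, -1.0, -0.018], [-0.0, -0.018, 1.0], [-1.0, 0.001, -0.0]]
```

View pics/w3.png

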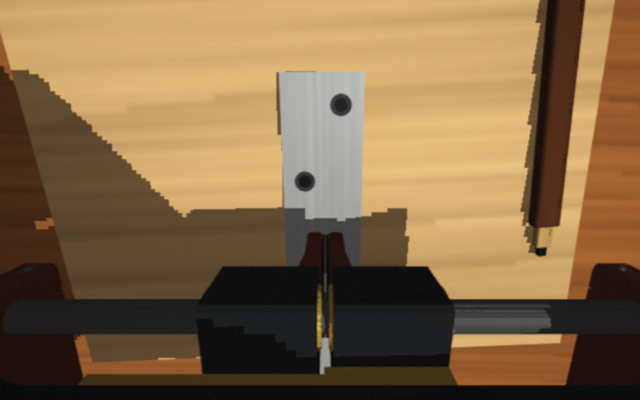

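```bash
python3 -m creep '{"jaw":[1,1,1,1,1,1,1,1,1],"slide":[[0,-2,0],[0,-3,0],[0,-3,0],[0,-3,0],[0,-3,0],[0,-3,0],[0,-3,0],[0,-3,0],[0,-2,0]],"delta_rot":[[0,0,0],[0,0,0],[0,0,0],[0,0,0],[0,0,0],[0,0,0],[0,0,0],[0,0,0],[0,0,0]]}'
python3 - <<'E'
from h import *
m=np.load("pics/w3_m.npy",allow_pickle=True).item()
print(cast(m,[(279,71.5),(364,71.5)],.0493))
print("edge",cast(m,[(180,360),(500,346)],.0465))
E
```

```text
clock: 11.0
ee_pos: [0.5788, 0.1302, 0.0743]
orientation: [0.495, -0.504, 0.496, 0.505]
wrist_force: [-2.4, -0.3, 6.5]
grip_width: 0.0005
[[0.46327687 0.10606448 0.0493    ]
 [0.46254978 0.14557834 0.0493    ]]
edge [[0.62638306 0.04321791 0.0465    ]
 [0.61299167 0.23418877 0.0465    ]]
```

```bash
python3 -m creep '{"jaw":[1,1,1,1,1,1,1,1,1],"slide":[[0,-2,0],[0,-2,0],[0,-1,0],[0,0,0],[-2,0,0],[-10,0,0],[-30,0,0],[-40,0,0],[-20,0,0]],"delta_rot":[[0,0,0],[0,0,0],[0,0,0],[0,0,0],[0,0,0],[0,0,0],[0,0,0],[0,0,0],[0,0,0]]}'
python3 -m creep '{"jaw":[1,1,1,0.6,0.3,0,0,0,0],"slide":[[-30,0,0],[-30,-20,0],[-10,-30,0],[0,-15,0],[0,-5,0],[0,0,0],[0,0,0],[0,0,0],[0,0,0]],"delta_rot":[[0,0,0],[0,0,0],[0,0,0],[0,0,0],[0,0,0],[0,0,0],[0,0,0],[0,0,0],[0,0,0]]}'
python3 - <<'E'
from h import *
st();snap("wrist","w4")
snap("top","t4");im=cv2.imread("pics/t4.png");cv2.imwrite("pics/c4.png",cv2.resize(im[155:315,200:450],None,fx=3.2,fy=3.2,interpolation=cv2.INTER_CUBIC))
E
```

```text
clock: 12.12
ee_pos: [0.585, 0.1304, 0.1786]
orientation: [-0.496, 0.505, -0.495, -0.504]
wrist_force: [-0.2, 0.7, -0.5]
grip_width: 0.0005
clock: 13.25
ee_pos: [0.6538, 0.1316, 0.2459]
orientation: [0.495, -0.505, 0.495, 0.505]
wrist_force: [0.1, -0.7, 0.1]
grip_width: 0.0568
t 13.25 tcp [0.6538 0.1316 0.2459] F [ 0.1 -0.7  0.1] M [ 0.05  0.04 -0.02] w 0.0568
[[-0.0, -1.0, -0.018], [-0.0, -0.018, 1.0], [-1.0, 0.0, -0.0]]
```

View pics/w4.png

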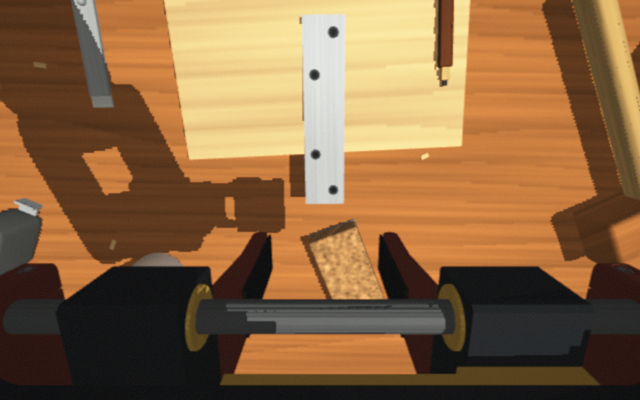

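View pics/c4.png

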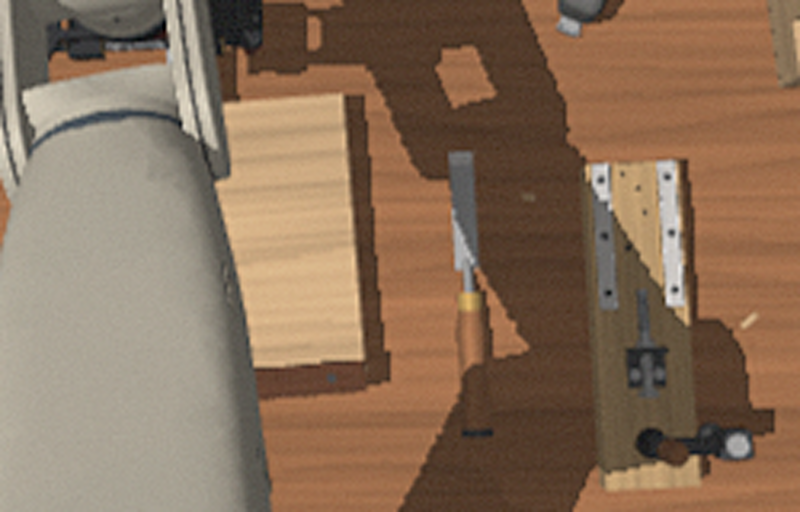

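Run:
```python
from h import *
im=cv2.imread("pics/w4.png");m=np.load("pics/w4_m.npy",allow_pickle=True).item()
hsv=cv2.cvtColor(im,cv2.COLOR_BGR2HSV)
mask=((hsv[...,1]<45)&(hsv[...,2]>140)).astype(np.uint8)
roi=np.zeros_like(mask);roi[5:215,290:360]=1;mask&=roi
cn=max(cv2.findContours(mask,cv2.RETR_EXTERNAL,cv2.CHAIN_APPROX_NONE)[0],key=cv2.contourArea).reshape(-1,2)
Q=cast(m,cn,.0493)
(c,wh,a)=cv2.minAreaRect((Q[:,:2]*1000).astype(np.float32));print("plate c",c,wh,a)
b=cv2.boxPoints((c,wh,a));print(b)
print("edge",cast(m,[(200,158.5),(290,154.5),(360,152),(440,148)],.0465))
print("block",cast(m,[(355,222),(303,240)],.03))
```

```text
plate c (582.8250122070312, 128.2596435546875) (179.6024932861328, 39.92884063720703) 1.2169238328933716
[[492.62     146.31238 ]
 [493.46802  106.392555]
 [673.03     110.20691 ]
 [672.182    150.12674 ]]
edge [[0.62818797 0.00170989 0.0465    ]
 [0.62235895 0.09451755 0.0465    ]
 [0.618473   0.16632675 0.0465    ]
 [0.61289368 0.2479222  0.0465    ]]
block [[0.69955315 0.16612328 0.03      ]
 [0.72255779 0.10693372 0.03      ]]
```

```bash
python3 -m creep '{"jaw":[0,0,0,0,0,0,0,0,0],"slide":[[0,2,-2],[0,0,0],[20,0,0],[40,0,0],[50,0,0],[40,0,0],[20,0,0],[12,0,0],[0,0,0]],"delta_rot":[[0,0,0],[0,0,0],[0,0,0],[0,0,0],[0,0,0],[0,0,0],[0,0,0],[0,0,0],[0,0,0]]}'
python3 - <<'E'
from h import *
st();snap("wrist","w5")
E
```

```text
clock: 14.48
ee_pos: [0.6521, 0.1295, 0.0638]
orientation: [0.495, -0.504, 0.495, 0.505]
wrist_force: [0.3, 0.4, 0.4]
grip_width: 0.0877
t 14.47 tcp [0.6521 0.1295 0.0638] F [0.3 0.4 0.4] M [0.06 0.03 0.02] w 0.0877
[[-0.0, -1.0, -0.018], [-0.0, -0.018, 1.0], [-1.0, 0.0, -0.0]]
```

View pics/w5.png

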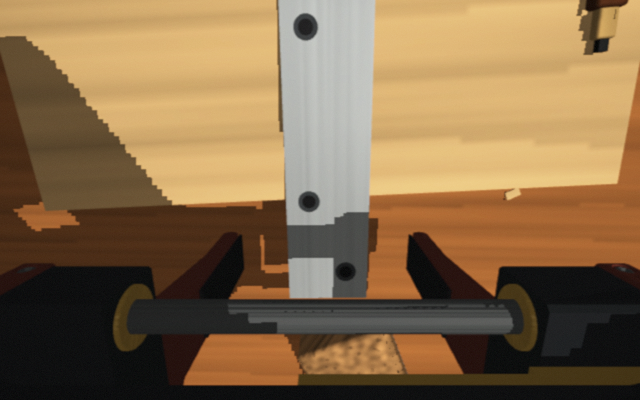

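```bash
python3 -m creep '{"jaw":[0,0,0.4,0.45,0.5,0.52,0.6,0.6,0.6],"slide":[[7,0,0],[3,0,0],[0,0,0],[0,0,0],[0,0,0],[0,0,0],[0,0,0],[0,0,0],[0,0,0]],"delta_rot":[[0,0,0],[0,0,0],[0,0,0],[0,0,0],[0,0,0],[0,0,0],[0,0,0],[0,0,0],[0,0,0]]}' 5
```

```text
clock: 15.65
ee_pos: [0.6521, 0.1295, 0.054]
orientation: [0.495, -0.505, 0.495, 0.505]
wrist_force: [-0.2, 0.5, 0.0]
grip_width: 0.0403
```

```bash
python3 -m creep '{"jaw":[1,1,1,1],"slide":[[0,0,0],[0,0,0],[0,0,0],[0,0,0]],"delta_rot":[[0,0,0],[0,0,0],[0,0,0],[0,0,0]]}' 45
```

```text
clock: 16.15
ee_pos: [0.6521, 0.1295, 0.054]
orientation: [-0.495, 0.505, -0.495, -0.505]
wrist_force: [-1.0, 0.2, 1.3]
grip_width: 0.0388
```

```bash
python3 -m creep '{"jaw":[1,1,1,1,1,1,1,1,1,1],"slide":[[-2,0,0],[-4,0,0],[-6,0,0],[-12,0,0],[-18,0,0],[-18,0,0],[-12,0,0],[-6,0,0],[0,0,0],[0,0,0]],"delta_rot":[[0,0,0],[0,0,0],[0,0,0],[0,0,0],[0,0,0],[0,0,0],[0,0,0],[0,0,0],[0,0,0],[0,0,0]]}'
python3 - <<'E'
from h import *
st();snap("wrist","w6");snap("scene","s6")
E
```

```text
clock: 17.4
ee_pos: [0.6516, 0.1294, 0.1313]
orientation: [0.495, -0.504, 0.496, 0.505]
wrist_force: [-0.1, -0.3, -2.4]
grip_width: 0.0392
t 17.4 tcp [0.6516 0.1294 0.1313] F [-0.1 -0.3 -2.4] M [ 0.04 -0.13  0.  ] w 0.0392
[[-0.001, -1.0, -0.018], [-0.0, -0.018, 1.0], [-1.0, 0.001, -0.0]]
```

View pics/w6.png

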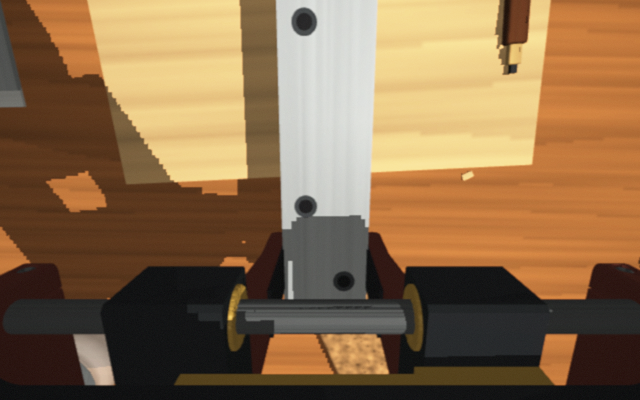

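View pics/s6.png

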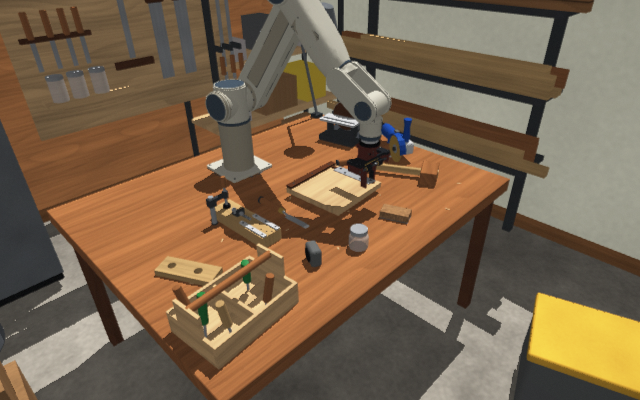

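Run:
```python
from h import *
im=cv2.imread("pics/top0.png");m=cams.camera_model("top")
hsv=cv2.cvtColor(im,cv2.COLOR_BGR2HSV)
mask=((hsv[...,1]<50)&(hsv[...,2]>150)).astype(np.uint8);roi=np.zeros_like(mask);roi[200:255,380:420]=1;mask&=roi
for lo,hi in((380,400),(400,420)):
    mm=mask.copy();mm[:,:lo]=0;mm[:,hi:]=0
    pts=np.argwhere(mm)[:,::-1];Q=cast(m,pts,.049)[:,:2]*1000
    r=cv2.minAreaRect(Q.astype(np.float32));print(r)
    k=np.polyfit(Q[:,0],Q[:,1],1);print("yaw",np.degrees(np.arctan(k[0])),"y at 500",np.polyval(k,500),"x range",Q[:,0].min(),Q[:,0].max())
# held plate
m=np.load("pics/w6_m.npy",allow_pickle=True).item();d=np.load("pics/w6.npy");P=cloud(m,d)
im=cv2.imread("pics/w6.png");hsv=cv2.cvtColor(im,cv2.COLOR_BGR2HSV)
A=P[5:225,292:362].reshape(-1,3);A=A[A[:,2]>.1]
c=np.polyfit(A[:,0],A[:,2],1);print("plate slope deg",np.degrees(np.arctan(c[0])),"z at .652",np.polyval(c,.652),"z at .49",np.polyval(c,.49),"xmin",A[:,0].min())
mask=((hsv[...,1]<45)&(hsv[...,2]>140))
E_=[]
for v in range(10,210,5):
    u=np.where(mask[v,265:385])[0]+265
    zz=np.nanmedian(P[v,300:350,2]);a=cast(m,[(u.min()-.5,v),(u.max()+.5,v)],zz);E_.append(np.r_[a[0,:2],a[1,:2]])
E_=np.array(E_)
for i in(0,2):
    k=np.polyfit(E_[:,i],E_[:,i+1],1);print("edge yaw",np.degrees(np.arctan(k[0])),"y at .652",np.polyval(k,.652),np.polyval(k,.5))
```

```text
((494.57220458984375, -243.3122100830078), (130.81529235839844, 16.06412124633789), 1.988499641418457)
yaw 2.0587226652887796 y at 500 -242.73252558543 x range 429.4171325905352 559.7461530027675
((492.29962158203125, -295.527099609375), (37.424503326416016, 139.1952667236328), 88.11686706542969)
yaw 0.13068248386929301 y at 500 -302.20694767953484 x range 423.3544511357049 561.7468418095942
plate slope deg 1.3786296027330074 z at .652 0.1271466257703421 z at .49 0.12324788996611974 xmin 0.5375166935900487
edge yaw 0.6802227507194345 y at .652 0.10853687827223024 0.10673223023427451
edge yaw 0.605931464134569 y at .652 0.14841983535051584 0.14681229955873396
```

```bash
python3 -m creep '{"jaw":[1,1,1,1,1,1,1,1,1,1,1,1],"slide":[[0,0,0],[0,3,-10],[0,3,-30],[0,3,-50],[0,3,-50],[0,3,-50],[0,3,-50],[0,3,-50],[0,3,-50],[0,3,-35],[0,2,-15],[0,0,-6]],"delta_rot":[[-0.024,0,0.024],[0,0,0],[0,0,0],[0,0,0],[0,0,0],[0,0,0],[0,0,0],[0,0,0],[0,0,0],[0,0,0],[0,0,0],[0,0,0]]}'
python3 -m creep '{"jaw":[1,1],"slide":[[0,0,0],[0,0,0]],"delta_rot":[[0,0,0],[0,0,0]]}'
python3 - <<'E'
from h import *
st();snap("wrist","w7");snap("top","t7");im=cv2.imread("pics/t7.png");cv2.imwrite("pics/c7.png",cv2.resize(im[125:315,300:450],None,fx=3.2,fy=3.2,interpolation=cv2.INTER_CUBIC))
E
```

```text
clock: 19.0
ee_pos: [0.6393, -0.2678, 0.1323]
orientation: [0.483, -0.504, 0.496, 0.516]
wrist_force: [-0.1, 1.3, -1.6]
grip_width: 0.0387
clock: 19.25
ee_pos: [0.64, -0.2661, 0.1325]
orientation: [0.483, -0.505, 0.495, 0.517]
wrist_force: [-0.2, 0.3, -2.5]
grip_width: 0.0387
t 19.25 tcp [ 0.64   -0.2661  0.1325] F [-0.2  0.3 -2.5] M [ 0.02 -0.1   0.02] w 0.0387
[[-0.024, -0.999, -0.044], [-0.0, -0.044, 0.999], [-1.0, 0.024, 0.001]]
```

View pics/w7.png

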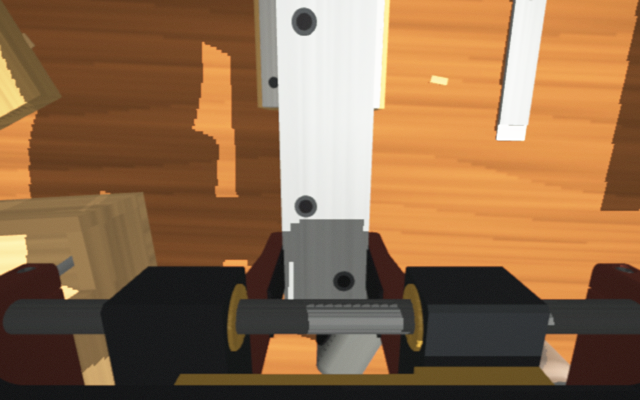

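View pics/c7.png

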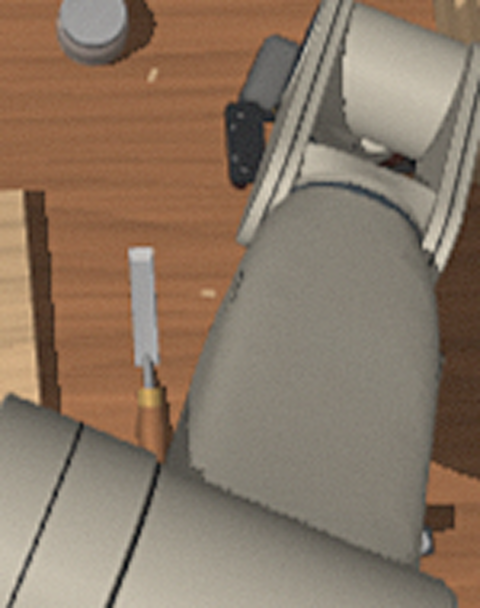

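Run:
```python
from h import *
im=cv2.imread("pics/w7.png");m=np.load("pics/w7_m.npy",allow_pickle=True).item();d=np.load("pics/w7.npy");P=cloud(m,d)
# jig height etc
for u,v in [(262,60),(269,95),(380,60),(383,95),(320,60),(320,180),(100,210),(30,215),(140,200)]: print((u,v),np.round(np.median(P[v-1:v+2,u-1:u+2].reshape(-1,3),0),4))
A=P[5:215,292:362].reshape(-1,3);A=A[A[:,2]>.1]
c=np.polyfit(A[:,0],A[:,2],1);print("slope",np.degrees(np.arctan(c[0])),"z at .64",np.polyval(c,.64))
hsv=cv2.cvtColor(im,cv2.COLOR_BGR2HSV);mask=((hsv[...,1]<40)&(hsv[...,2]>140))
E_=[]
for v in range(10,210,5):
    zz=np.median(P[v,300:350,2])
    row=mask[v];u0=320
    l=u0
    while row[l]: l-=1
    r=u0
    while row[r]: r+=1
    a=cast(m,[(l+.5,v),(r-.5,v)],zz);E_.append(np.r_[a[0,:2],a[1,:2]])
    if v%40==10:print(v,l,r,im[v,l-8:l+3].sum(1)//3,im[v,r-2:r+9].sum(1)//3)
E_=np.array(E_)
for i in(0,2):
    k=np.polyfit(E_[:,i],E_[:,i+1],1);r=E_[:,i+1]-np.polyval(k,E_[:,i]);print("edge yaw",np.degrees(np.arctan(k[0])),"y at .64",np.polyval(k,.64),"y .5",np.polyval(k,.5),r.std())
# top-camera cloud: tool box & tape near region
T=cloud(cams.camera_model("top"),np.load("pics/top0.npy"))
B=T[100:200,425:480].reshape(-1,3);B=B[B[:,2]>.02];print("box ymax",B[:,1].max(),"zmax",B[:,2].max()); 
for y in(-.36,-.38,-.40): 
    q=B[B[:,1]>y]; print(y,len(q),q.max(0) if len(q) else None,q.min(0) if len(q) else None)
B=T[130:172,370:400].reshape(-1,3);B=B[B[:,2]>.015];print("tape",B.min(0),B.max(0))
cv2.imwrite("pics/c7b.png",cv2.resize(im[0:130,230:410],None,fx=4,fy=4,interpolation=cv2.INTER_CUBIC))
```

```text
(262, 60) [ 0.5352 -0.3108  0.0518]
(269, 95) [ 0.556  -0.3063  0.0512]
(380, 60) [ 0.5315 -0.2368  0.0516]
(383, 95) [ 0.5517 -0.2321  0.0455]
(320, 60) [ 0.5469 -0.2728  0.1279]
(320, 180) [ 0.5966 -0.2708  0.1273]
(100, 210) [ 0.6365 -0.4212  0.055 ]
(30, 215) [ 0.6389 -0.4606  0.0649]
(140, 200) [ 0.6408 -0.4209  0.0064]
slope 0.3170079044248795 z at .64 0.12866773971511444
10 310 384 [ 93  92  93  93  93  93  92  98 115 170 229] [250 246 232 222 221 220 212 180 152 146 147]
50 260 382 [ 78  79  79  90 102 109 110 113 124 138 145] [251 248 236 224 223 222 214 185 155 152 151]
90 261 381 [ 73  73  72  78  97 110 111 112 121 135 146] [252 245 228 224 223 215 188 164 162 162 162]
130 278 372 [ 79  78  79  78  78  77  79  77 105 180 226] [244 243 222 180 162 161 163 161 162 162 161]
170 280 371 [ 75  72  75  74  74  74  73  89 150 213 231] [238 231 195 163 155 155 158 159 157 158 158]
edge yaw 2.1041629888958027 y at .64 -0.2864043861468937 y .5 -0.2915481389063543 0.0074397002303360155
edge yaw -0.8247364158262593 y at .64 -0.2493199360321177 y .5 -0.24730458560973995 0.000681724156474433
box ymax -0.03759672211034604 zmax 1.4696327511657514
-0.36 29 [ 0.42255501 -0.03759672  1.46963275] [ 0.42255501 -0.03759672  1.46963275]
-0.38 29 [ 0.42255501 -0.03759672  1.46963275] [ 0.42255501 -0.03759672  1.46963275]
-0.4 43 [ 0.83202815 -0.03759672  1.46963275] [ 0.42255501 -0.39994261  0.02070254]
tape [ 0.42255501 -0.26560836  0.0162636 ] [ 0.76537652 -0.03759672  1.46963275]
```

View pics/c7b.png

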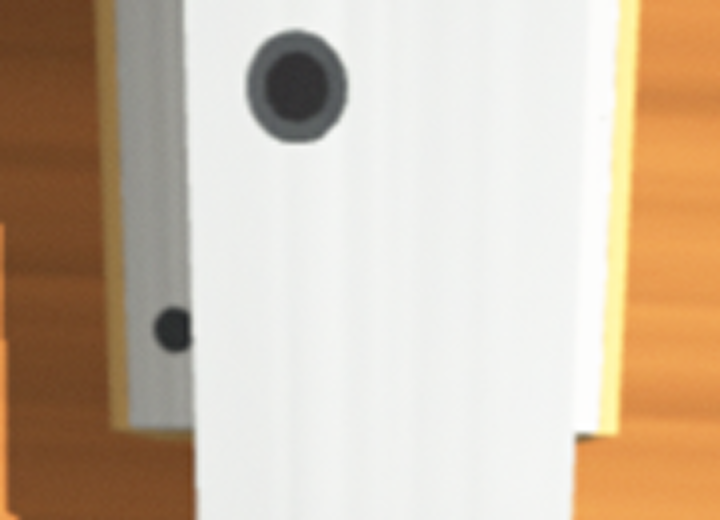

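Run:
```python
from h import *
m=np.load("pics/w7_m.npy",allow_pickle=True).item()
f=lambda L:np.array([[230+(x+.5)/4-.5,(y+.5)/4-.5] for x,y in L])
def axis(n,l,r,z):
    a=cast(m,f(l),z)[:,:2];b=cast(m,f(r),z)[:,:2]
    ka=np.polyfit(a[:,0],a[:,1],1);kb=np.polyfit(b[:,0],b[:,1],1)
    print(n,"yaws",np.degrees(np.arctan([ka[0],kb[0]])).round(2),"mid y at .64,.56,.48",[round((np.polyval(ka,x)+np.polyval(kb,x))/2,4) for x in(.64,.56,.48)],"width",round(np.polyval(kb,.54)-np.polyval(ka,.54),4),a.round(4)[-1],b.round(4)[-1])
axis("plate",[(183,0),(197,520)],[(583,0),(573,520)],.1280)
axis("base",[(95,0),(112,430)],[(638,0),(618,435)],.0455)
axis("strips",[(117,0),(130,425)],[(618,0),(602,430)],.0515)
```

```text
plate yaws [2.18 3.37] mid y at .64,.56,.48 [np.float64(-0.2659), np.float64(-0.2698), np.float64(-0.2737)] width 0.0397 [ 0.5754 -0.2893] [ 0.5737 -0.249 ]
base yaws [2.08 2.23] mid y at .64,.56,.48 [np.float64(-0.2697), np.float64(-0.2728), np.float64(-0.2758)] width 0.0842 [ 0.5635 -0.3147] [ 0.5606 -0.2306]
strips yaws [1.74 2.58] mid y at .64,.56,.48 [np.float64(-0.2695), np.float64(-0.2725), np.float64(-0.2755)] width 0.0761 [ 0.5628 -0.3106] [ 0.5602 -0.2343]
```

```bash
python3 -m creep '{"jaw":[1,1,1,1,1,1,1,1,1],"slide":[[0,2,-3],[10,4,0],[20,4,0],[18,2,0],[10,0,0],[5,0,0],[0,0,0],[0,0,0],[0,0,0]],"delta_rot":[[0,0,0.005],[0,0,0],[0,0,0],[0,0,0],[0,0,0],[0,0,0],[0,0,0],[0,0,0],[0,0,0]]}'
python3 - <<'E'
from h import *
st();m,p,d=snap("wrist","w8");im=p[:,:,::-1];cv2.imwrite("pics/c8.png",cv2.resize(im[0:150,220:420],None,fx=4,fy=4,interpolation=cv2.INTER_CUBIC))
E
```

```text
clock: 20.48
ee_pos: [0.6265, -0.2711, 0.0705]
orientation: [0.482, -0.504, 0.496, 0.517]
wrist_force: [-0.0, -0.1, -1.1]
grip_width: 0.0387
t 20.48 tcp [ 0.6265 -0.2711  0.0705] F [-0.  -0.1 -1.1] M [ 0.02 -0.18  0.  ] w 0.0387
[[-0.028, -0.999, -0.042], [-0.001, -0.042, 0.999], [-1.0, 0.028, -0.0]]
```

View pics/c8.png

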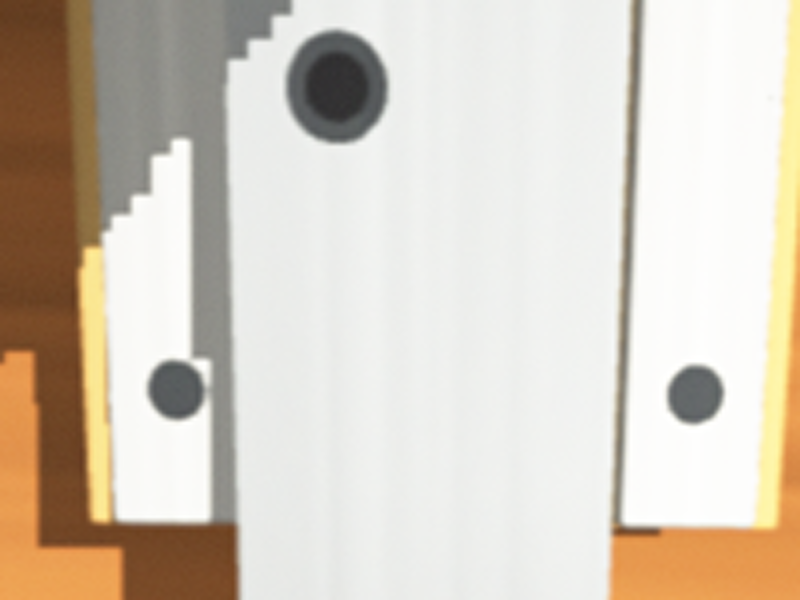

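Run:
```python
from h import *
m=np.load("pics/w8_m.npy",allow_pickle=True).item();P=cloud(m,np.load("pics/w8.npy"))
A=P[5:215,300:350].reshape(-1,3)
c=np.polyfit(A[:,0],A[:,2],1);print("slope",np.degrees(np.arctan(c[0])),"z .6265",np.polyval(c,.6265),"z .5",np.polyval(c,.5),"strip z",np.median(P[60:120,388:402,2]),np.median(P[110:128,255:262,2]))
im=cv2.imread("pics/w8.png").astype(int).sum(2)/3
for v in(8,40,80,120): print(v,"L",im[v,234:284].astype(int).tolist()[::2],"R",im[v,370:384].astype(int).tolist())
f=lambda L:np.array([[220+(x+.5)/4-.5,(y+.5)/4-.5] for x,y in L])
def ax(n,l,r,z):
    a=cast(m,f(l),z)[:,:2];b=cast(m,f(r),z)[:,:2]
    ka=np.polyfit(a[:,0],a[:,1],1);kb=np.polyfit(b[:,0],b[:,1],1)
    print(n,"yaws",np.degrees(np.arctan([ka[0],kb[0]])).round(2),"L/R y at .56,.5",[np.round((np.polyval(ka,x),np.polyval(kb,x),(np.polyval(ka,x)+np.polyval(kb,x))/2),4) for x in(.56,.5)],a.round(4)[-1])
ax("plate",[(226,80),(238,560)],[(632,0),(610,560)],.0665)
ax("strips",[(95,0),(115,520)],[(780,0),(757,525)],.0515)
ax("base",[(65,0),(90,520)],[(800,0),(777,525)],.0455)
ax("inner right",[(643,0),(622,520)],[(643,0),(622,520)],.0515)
```

```text
slope 0.21802382709715645 z .6265 0.0670232119431464 z .5 0.06654184756551389 strip z 0.051579788441180635 0.0516155863156057
8 L [67, 76, 101, 105, 112, 130, 134, 136, 139, 140, 136, 136, 137, 142, 145, 141, 139, 137, 133, 138, 137, 131, 122, 123, 123] R [239, 240, 240, 240, 240, 242, 239, 191, 124, 122, 180, 235, 247, 249]
40 L [70, 71, 86, 103, 106, 117, 137, 139, 139, 141, 141, 136, 235, 250, 251, 250, 248, 151, 138, 141, 139, 159, 235, 235, 235] R [240, 241, 242, 241, 242, 230, 172, 120, 130, 204, 246, 250, 250, 250]
80 L [79, 79, 75, 163, 207, 209, 213, 246, 247, 248, 249, 249, 248, 248, 249, 251, 250, 155, 139, 140, 142, 140, 214, 235, 234] R [240, 242, 243, 242, 205, 137, 127, 191, 242, 251, 251, 251, 251, 251]
120 L [73, 74, 76, 74, 161, 207, 204, 218, 248, 248, 248, 249, 249, 248, 248, 250, 250, 249, 249, 214, 140, 143, 160, 232, 233] R [242, 242, 232, 173, 131, 170, 235, 250, 252, 252, 252, 252, 252, 252]
plate yaws [2.03 2.08] L/R y at .56,.5 [array([-0.2943, -0.2541, -0.2742]), array([-0.2964, -0.2563, -0.2764])] [ 0.5662 -0.2941]
strips yaws [1.57 3.3 ] L/R y at .56,.5 [array([-0.3108, -0.2347, -0.2728]), array([-0.3124, -0.2382, -0.2753])] [ 0.5629 -0.3107]
base yaws [1.88 3.5 ] L/R y at .56,.5 [array([-0.3152, -0.2308, -0.273 ]), array([-0.3172, -0.2344, -0.2758])] [ 0.5631 -0.3151]
inner right yaws [2.12 2.12] L/R y at .56,.5 [array([-0.2508, -0.2508, -0.2508]), array([-0.253, -0.253, -0.253])] [ 0.5603 -0.2507]
```

```bash
python3 -m creep '{"jaw":[1,1,1,1,1,1,1,1],"slide":[[0,0,1.3],[3,0,0],[4,0,0],[4,0,0],[3,0,0],[1.5,0,0],[0.5,0,0],[0,0,0]],"delta_rot":[[0,0,0],[0,0,0],[0,0,0],[0,0,0],[0,0,0],[0,0,0],[0,0,0],[0,0,0]]}'
python3 - <<'E'
from h import *
st();m,p,d=snap("wrist","w9");im=p[:,:,::-1];cv2.imwrite("pics/c9.png",cv2.resize(im[0:150,220:420],None,fx=4,fy=4,interpolation=cv2.INTER_CUBIC))
E
```

```text
clock: 21.52
ee_pos: [0.6257, -0.2697, 0.0539]
orientation: [0.482, -0.503, 0.497, 0.517]
wrist_force: [0.1, -0.2, -1.8]
grip_width: 0.0391
t 21.52 tcp [ 0.6257 -0.2697  0.0539] F [ 0.1 -0.2 -1.8] M [ 0.06 -0.06 -0.03] w 0.0391
[[-0.029, -0.999, -0.042], [-0.001, -0.042, 0.999], [-1.0, 0.029, 0.0]]
```

View pics/c9.png

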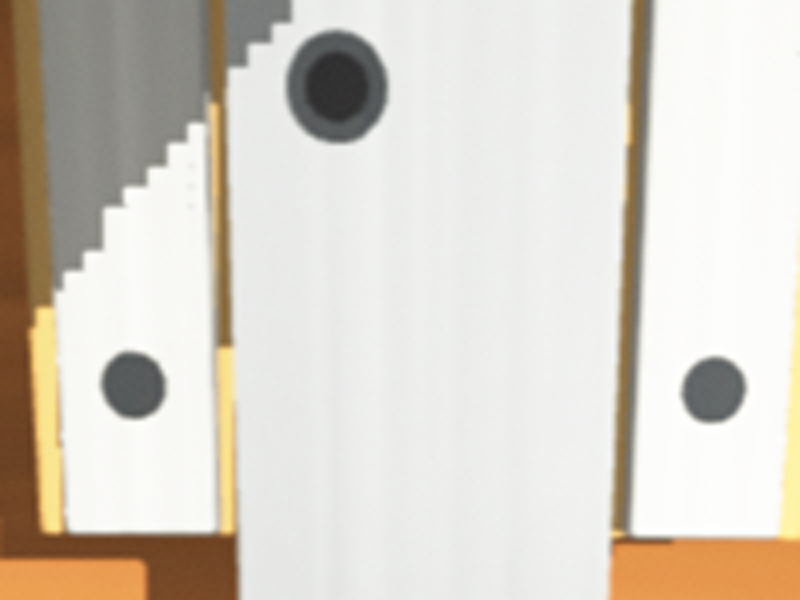

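```bash
python3 -m creep '{"jaw":[1,1,1],"slide":[[0.4,0,0],[0.4,0,0],[0,0,0]],"delta_rot":[[0,0,0],[0,0,0],[0,0,0]]}'
```

```text
clock: 21.95
ee_pos: [0.6256, -0.2696, 0.0531]
orientation: [0.482, -0.503, 0.497, 0.518]
wrist_force: [-0.9, -0.2, -1.6]
grip_width: 0.0389
```

```bash
python3 -m creep '{"jaw":[1,1],"slide":[[0.4,0,0],[0,0,0]],"delta_rot":[[0,0,0],[0,0,0]]}'
```

```text
clock: 22.2
ee_pos: [0.6256, -0.2696, 0.0527]
orientation: [0.482, -0.503, 0.497, 0.518]
wrist_force: [0.0, 0.3, -0.3]
grip_width: 0.0388
```

```bash
python3 -m creep '{"jaw":[1,1],"slide":[[0.3,0,0],[0,0,0]],"delta_rot":[[0,0,0],[0,0,0]]}'; python3 -c "
from h import *;st()"
```

```text
clock: 22.45
ee_pos: [0.6256, -0.2697, 0.0524]
orientation: [0.482, -0.503, 0.497, 0.518]
wrist_force: [-0.3, -0.1, -1.2]
grip_width: 0.0388
t 22.45 tcp [ 0.6256 -0.2697  0.0524] F [-0.3 -0.1 -1.2] M [ 0.05 -0.12  0.01] w 0.0388
[[-0.029, -0.999, -0.042], [-0.001, -0.042, 0.999], [-1.0, 0.029, 0.0]]
```

```bash
python3 -m creep '{"jaw":[1,1],"slide":[[0.4,0,0],[0,0,0]],"delta_rot":[[0,0,0],[0,0,0]]}'; python3 -c "
from h import *;st()"
```

```text
clock: 22.7
ee_pos: [0.6256, -0.2697, 0.052]
orientation: [0.482, -0.503, 0.497, 0.518]
wrist_force: [0.6, 0.8, -0.1]
grip_width: 0.0391
t 22.7 tcp [ 0.6256 -0.2697  0.052 ] F [ 0.6  0.8 -0.1] M [-0.02 -0.1   0.03] w 0.0391
[[-0.029, -0.999, -0.042], [-0.001, -0.042, 0.999], [-1.0, 0.029, 0.0]]
```

```bash
python3 -m creep '{"jaw":[1,1],"slide":[[0.4,0,0],[0,0,0]],"delta_rot":[[0,0,0],[0,0,0]]}'; python3 -c "
from h import *;st()"
```

```text
clock: 22.95
ee_pos: [0.6256, -0.2697, 0.0516]
orientation: [0.482, -0.503, 0.497, 0.517]
wrist_force: [1.2, 0.4, -0.0]
grip_width: 0.0388
t 22.95 tcp [ 0.6256 -0.2697  0.0516] F [ 1.2  0.4 -0. ] M [ 0.   -0.03 -0.05] w 0.0388
[[-0.029, -0.999, -0.042], [-0.001, -0.042, 0.999], [-1.0, 0.029, 0.0]]
```

Run:
```python
from h import *
m,p,d=snap("wrist","w10");P=cloud(m,d)
A=P[5:215,300:350].reshape(-1,3);A=A[abs(A[:,2]-.05)<.01]
c=np.polyfit(A[:,0],A[:,2],1);print("slope",np.degrees(np.arctan(c[0])),"z .6256",np.polyval(c,.6256),"z .465",np.polyval(c,.465))
print("strip",np.median(P[60:120,392:405,2]),np.median(P[95:125,240:250,2]));st()
```

```text
slope -1.4132445236708664 z .6256 0.04696976219844606 z .465 0.050931888424377084
strip 0.05165270254124021 0.051642984390761634
t 23.0 tcp [ 0.6256 -0.2697  0.0517] F [-0.2  0.7 -0.3] M [ 0.02 -0.07  0.04] w 0.0389
[[-0.029, -0.999, -0.042], [-0.001, -0.042, 0.999], [-1.0, 0.029, 0.0]]
```

```bash
python3 -m creep '{"jaw":[1,1,1],"slide":[[-0.7,0,0],[-0.8,0,0],[0,0,0]],"delta_rot":[[0,0,0],[0,0,0],[0,0,0]]}'
python3 - <<'E'
from h import *
m,p,d=snap("wrist","w11");P=cloud(m,d)
A=P[5:215,300:350].reshape(-1,3);A=A[abs(A[:,2]-.05)<.01]
print(len(A))
c=np.polyfit(A[:,0],A[:,2],1);print("slope",np.degrees(np.arctan(c[0])),"z .6256",np.polyval(c,.6256),"z .465",np.polyval(c,.465))
print("strip",np.median(P[60:120,392:405,2]),np.median(P[95:125,240:250,2]));st()
for v in (5,50,100,150,200): print(v,np.median(P[v,310:345],0).round(4))
E
```

```text
clock: 23.38
ee_pos: [0.6254, -0.2696, 0.053]
orientation: [0.482, -0.503, 0.497, 0.518]
wrist_force: [-0.1, -0.7, -0.8]
grip_width: 0.0388
10460
slope -0.2615167530430339 z .6256 0.04826337488600237 z .465 0.04899641111587022
strip 0.05163568173882285 0.051602484240986346
t 23.43 tcp [ 0.6254 -0.2696  0.053 ] F [-0.6 -0.  -0.9] M [ 0.   -0.11  0.03] w 0.0389
[[-0.029, -0.999, -0.042], [-0.001, -0.042, 0.999], [-1.0, 0.029, 0.0]]
5 [ 0.5119 -0.2743  0.0489]
50 [ 0.5284 -0.2732  0.0488]
100 [ 0.5478 -0.2727  0.0484]
150 [ 0.5687 -0.2722  0.0486]
200 [ 0.591  -0.2708  0.0485]
```

```bash
python3 -m creep '{"jaw":[1,1,1,1,1,1,1],"slide":[[0,1,0],[0.03,1,0],[0.03,1,0],[0.03,1,0],[0.03,1,0],[0.03,1,0],[0,0,0]],"delta_rot":[[0,0,0],[0,0,0],[0,0,0],[0,0,0],[0,0,0],[0,0,0],[0,0,0]]}'
```

```text
clock: 24.3
ee_pos: [0.6195, -0.2699, 0.0531]
orientation: [0.482, -0.503, 0.497, 0.518]
wrist_force: [0.1, 0.3, -1.9]
grip_width: 0.0388
```

```bash
python3 -m creep '{"jaw":[1,1,1,1,1,1],"slide":[[0.03,1,0],[0.03,1,0],[0.03,1,0],[0.03,1,0],[0.03,1,0],[0,0,0]],"delta_rot":[[0,0,0],[0,0,0],[0,0,0],[0,0,0],[0,0,0],[0,0,0]]}';python3 - <<'E'
from h import *
st();m,p,d=snap("wrist","w12");P=cloud(m,d)
A=P[5:215,300:350].reshape(-1,3);A=A[abs(A[:,2]-.05)<.01]
c=np.polyfit(A[:,0],A[:,2],1);print("slope",np.degrees(np.arctan(c[0])),"z .615",np.polyval(c,.615),"z .465",np.polyval(c,.465))
im=p[:,:,::-1];cv2.imwrite("pics/c12.png",cv2.resize(im[0:150,220:420],None,fx=4,fy=4,interpolation=cv2.INTER_CUBIC))
E
```

```text
clock: 25.05
ee_pos: [0.6145, -0.2701, 0.0531]
orientation: [0.482, -0.503, 0.497, 0.518]
wrist_force: [0.2, 0.7, -1.9]
grip_width: 0.0389
t 25.05 tcp [ 0.6145 -0.2701  0.0531] F [ 0.2  0.7 -1.9] M [-0.01 -0.1   0.01] w 0.0389
[[-0.029, -0.999, -0.042], [-0.001, -0.042, 0.999], [-1.0, 0.029, 0.0]]
slope -0.21639084333830316 z .615 0.04838205236626971 z .465 0.04894856496290913
```

View pics/c12.png

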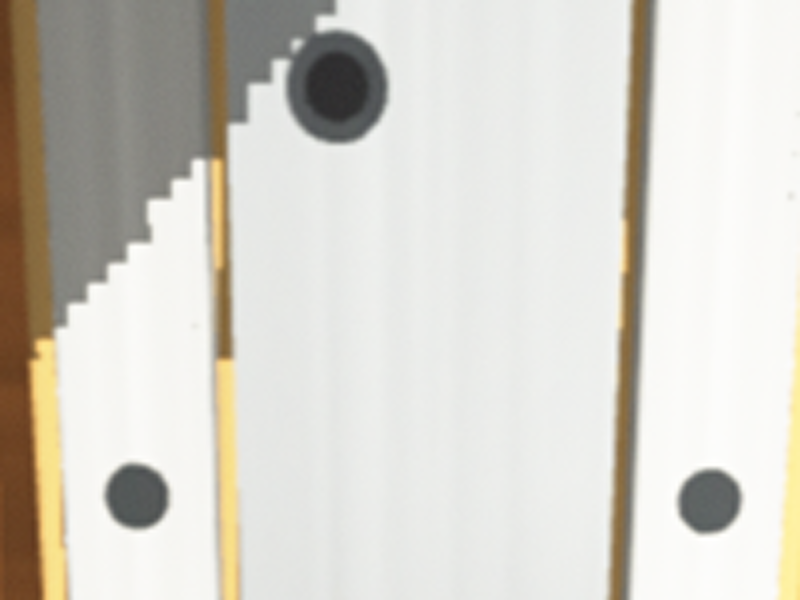

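```bash
python3 -m creep '{"jaw":[1,1,1,1,1,1],"slide":[[0.01,0.5,0],[0.02,0.5,0],[0.01,0.5,0],[0.02,0.5,0],[0.01,0.5,0],[0.02,0.5,0]],"delta_rot":[[0,0,0],[0,0,0],[0,0,0],[0,0,0],[0,0,0],[0,0,0]]}'
```

```text
clock: 25.85
ee_pos: [0.6115, -0.2702, 0.0531]
orientation: [0.482, -0.503, 0.497, 0.518]
wrist_force: [-0.7, 0.4, -1.6]
grip_width: 0.0391
```

```bash
python3 -m creep '{"jaw":[1,1,1,1],"slide":[[0.01,0.5,0],[0.02,0.5,0],[0.01,0.5,0],[0.02,0.5,0]],"delta_rot":[[0,0,0],[0,0,0],[0,0,0],[0,0,0]]}'
```

```text
clock: 26.35
ee_pos: [0.6096, -0.2703, 0.0531]
orientation: [0.482, -0.503, 0.497, 0.518]
wrist_force: [-0.5, -0.1, -1.6]
grip_width: 0.0389
```

```bash
python3 -m creep '{"jaw":[1,1,1],"slide":[[0.01,0.5,0],[0.02,0.5,0],[0.01,0.5,0]],"delta_rot":[[0,0,0],[0,0,0],[0,0,0]]}'
```

```text
clock: 26.72
ee_pos: [0.608, -0.2704, 0.0531]
orientation: [0.482, -0.503, 0.497, 0.518]
wrist_force: [0.2, -0.1, -1.9]
grip_width: 0.0386
```

```bash
python3 -m creep '{"jaw":[1,1,1],"slide":[[0.01,0.5,0],[0.02,0.5,0],[0,0,0]],"delta_rot":[[0,0,0],[0,0,0],[0,0,0]]}'
```

```text
clock: 27.1
ee_pos: [0.607, -0.2704, 0.0531]
orientation: [0.482, -0.503, 0.497, 0.518]
wrist_force: [0.2, -0.2, -1.0]
grip_width: 0.0388
```

Rear now at about jig x = 28; feeling on in short steps.

```bash
python3 -m creep '{"jaw":[1,1,1],"slide":[[0.01,0.4,0],[0.02,0.4,0],[0,0,0]],"delta_rot":[[0,0,0],[0,0,0],[0,0,0]]}'
```

```text
clock: 27.48
ee_pos: [0.6062, -0.2705, 0.0531]
orientation: [0.482, -0.503, 0.497, 0.518]
wrist_force: [-0.3, -0.3, -1.7]
grip_width: 0.0387
```

```bash
python3 -m creep '{"jaw":[1,1,1],"slide":[[0.01,0.4,0],[0.02,0.4,0],[0,0,0]],"delta_rot":[[0,0,0],[0,0,0],[0,0,0]]}'
```

```text
clock: 27.85
ee_pos: [0.606, -0.2706, 0.0533]
orientation: [0.482, -0.504, 0.496, 0.517]
wrist_force: [3.5, -0.3, -2.6]
grip_width: 0.0389
```

```bash
python3 -m creep '{"jaw":[1,1,1],"slide":[[0.01,0.4,0],[0.02,0.4,0],[0,0,0]],"delta_rot":[[0,0,0],[0,0,0],[0,0,0]]}'
```

```text
clock: 28.22
ee_pos: [0.6059, -0.2708, 0.0536]
orientation: [0.482, -0.504, 0.496, 0.517]
wrist_force: [6.2, -0.1, -0.9]
grip_width: 0.0389
```

Run:
```python
from h import *
snap("scene","s13");im=cv2.imread("pics/s13.png");cv2.imwrite("pics/c13.png",cv2.resize(im[180:250,200:300],None,fx=7,fy=7,interpolation=cv2.INTER_CUBIC))
```

```text
(no output)
```

View pics/c13.png

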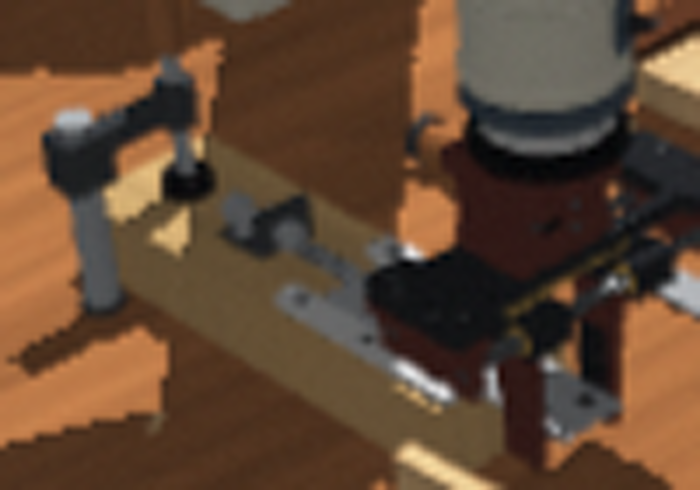

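```bash
python3 -m creep '{"jaw":[1,1,1],"slide":[[0.2,-0.5,0],[0.2,-0.2,0],[0,0,0]],"delta_rot":[[0,0,0],[0,0,0],[0,0,0]]}';python3 - <<'E'
from h import *
st();m,p,d=snap("wrist","w14");P=cloud(m,d)
A=P[5:215,300:350].reshape(-1,3);A=A[abs(A[:,2]-.05)<.01]
c=np.polyfit(A[:,0],A[:,2],1);print("slope",np.degrees(np.arctan(c[0])),"z .606",np.polyval(c,.606),"z .445",np.polyval(c,.445))
E
```

```text
clock: 28.65
ee_pos: [0.606, -0.2706, 0.053]
orientation: [0.482, -0.504, 0.496, 0.517]
wrist_force: [4.7, 1.3, 0.3]
grip_width: 0.0385
t 28.65 tcp [ 0.606  -0.2706  0.053 ] F [4.7 1.3 0.3] M [ 0.18 -0.94 -0.05] w 0.0385
[[-0.028, -0.999, -0.042], [-0.001, -0.042, 0.999], [-1.0, 0.028, -0.0]]
slope -0.2422252835465383 z .606 0.04837394458910017 z .445 0.04905459686961285
```

```bash
python3 -m creep '{"jaw":[1,1],"slide":[[0,-0.2,0],[0,0,0]],"delta_rot":[[0,0,0],[0,0,0]]}' 10
python3 -m creep '{"jaw":[0.5,0.45,0.4,0.3,0.2,0.2,0.2],"slide":[[0,0,0],[0,0,0],[0,0,0],[0,0,0],[0,0,0],[0,0,0],[0,0,0]],"delta_rot":[[0,0,0],[0,0,0],[0,0,0],[0,0,0],[0,0,0],[0,0,0],[0,0,0]]}'
python3 - <<'E'
from h import *
st();m,p,d=snap("wrist","w15");P=cloud(m,d)
A=P[5:215,300:350].reshape(-1,3);A=A[abs(A[:,2]-.05)<.01]
c=np.polyfit(A[:,0],A[:,2],1);print("slope",np.degrees(np.arctan(c[0])),"z .606",np.polyval(c,.606),"z .445",np.polyval(c,.445))
E
```

```text
clock: 28.95
ee_pos: [0.6054, -0.2705, 0.0529]
orientation: [0.482, -0.503, 0.497, 0.518]
wrist_force: [1.7, 0.6, 3.8]
grip_width: 0.0397
clock: 29.82
ee_pos: [0.6056, -0.2705, 0.0527]
orientation: [0.482, -0.503, 0.497, 0.518]
wrist_force: [0.3, -0.4, 0.9]
grip_width: 0.07
t 29.82 tcp [ 0.6056 -0.2705  0.0527] F [ 0.3 -0.4  0.9] M [0.03 0.01 0.  ] w 0.07
[[-0.029, -0.999, -0.042], [-0.001, -0.042, 0.999], [-1.0, 0.029, 0.0]]
slope 0.022681875004941437 z .606 0.048598818368241196 z .445 0.04853508274761445
```

View pics/w15.png

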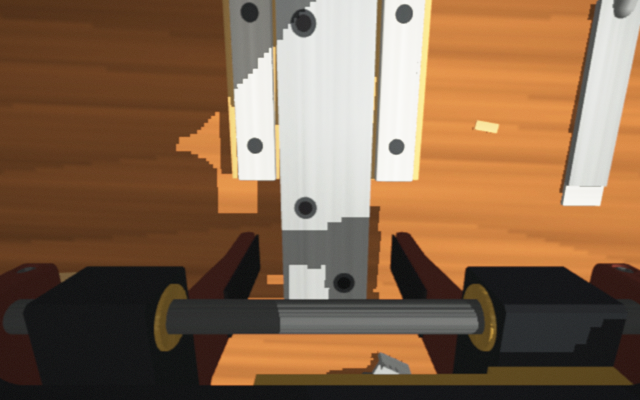

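```bash
python3 -m creep '{"jaw":[0.2,0.2,0.2,0.2,0.2,0.2,0.2,0.2,0.2,0.2,0.2,0.2],"slide":[[-4,0,0],[-12,0,0],[-30,0,0],[-50,0,0],[-50,0,0],[-30,0,30],[0,0,50],[0,0,50],[0,0,50],[0,0,50],[0,0,30],[0,0,0]],"delta_rot":[[0,0,0],[0,0,0],[0,0,0],[0,0,0],[0,0,0],[0,0,0],[0,0,0],[0,0,0],[0,0,0],[0,0,0],[0,0,0],[0,0,0]]}'
python3 - <<'E'
from h import *
st();m,p,d=snap("top","t16");im=p[:,:,::-1];cv2.imwrite("pics/c16.png",cv2.resize(im[125:315,250:450],None,fx=3,fy=3,interpolation=cv2.INTER_CUBIC))
cv2.imwrite("pics/c16b.png",cv2.resize(im[190:290,370:440],None,fx=6,fy=6,interpolation=cv2.INTER_CUBIC))
E
```

```text
clock: 31.38
ee_pos: [0.5997, -0.0087, 0.2296]
orientation: [0.481, -0.504, 0.496, 0.518]
wrist_force: [-0.4, -0.1, 0.7]
grip_width: 0.07
t 31.38 tcp [ 0.5997 -0.0087  0.2296] F [-0.4 -0.1  0.7] M [ 0.03 -0.01 -0.  ] w 0.07
[[-0.028, -0.999, -0.045], [-0.001, -0.045, 0.999], [-1.0, 0.028, 0.0]]
```

View pics/c16.png

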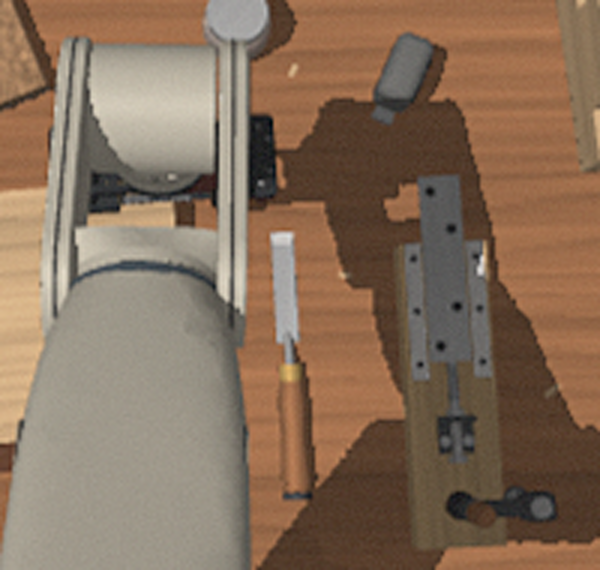

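View pics/c16b.png

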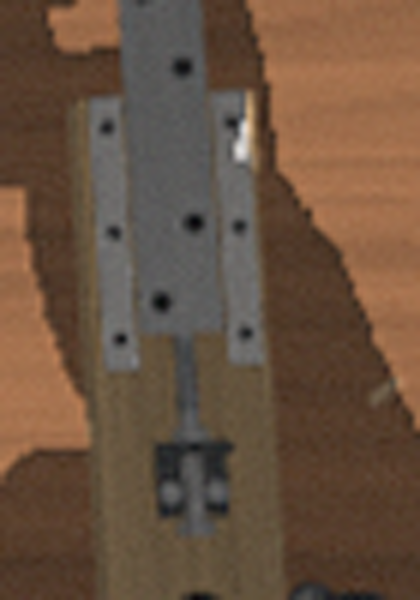

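Run:
```python
from h import *
m=cams.camera_model("top");f=lambda L:np.array([[370+(x+.5)/6-.5,190+(y+.5)/6-.5] for x,y in L])
print(cast(m,f([(140,332),(218,332)]),.0486))
st();print(arm.job_done())
```

```text
[[ 0.44681447 -0.25496587  0.0486    ]
 [ 0.44625615 -0.29240525  0.0486    ]]
t 31.43 tcp [ 0.5998 -0.01    0.2295] F [ 0.  -0.2 -1. ] M [0.   0.04 0.  ] w 0.0701
[[-0.028, -0.999, -0.044], [-0.001, -0.044, 0.999], [-1.0, 0.028, -0.0]]
the job is handed in; nothing more can be done
None
```

The plate lies flat in the jig channel against the stop screw, its held end still sticking out, and the job is handed in at 31.4 s.

- **Sliding:** I dragged the plate along the board with a press of about 6 to 11 N, briefly just over the 5 to 10 N given. It ended overhanging the open edge by about 52 mm.
- **Picking up and placing:** I gripped it across its width about 20 mm from the overhanging end and lowered it centred in the channel. I then pushed it in slowly until the stop screw pushed back with about 6 N, eased off and let go.

**Last checks:**
- **Flatness:** the wrist depth image after release showed the plate flat to within 0.1°, with its top 3 mm above the jig floor.
- **Position:** the top view showed its rear end at the screw tip, a guide strip on either side, and about 64 mm sticking out. I judged the contact with the screw by force and by this view.
- **Clear of the robot:** the gripper is open and well away from everything.
- **Bystanders:** I did not measure each one again. The chisel, tape measure and clamp looked unmoved in the last top view. The arm hid the pencil there.

**One slip:** while lowering I went about 1.5 mm too deep. For a moment the plate tipped about 1.4° on the channel mouth, with under 2 N showing. I raised it level again before pushing it in.

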